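Move the battery pack from the charger to the bench finisher

TASK

The battery pack on the charger is full: press the charger's catch so that the pack springs free, take the pack off, and slide it into the battery bay of the shoe-edge finisher until the bay's catch clicks up behind it. Work gently, never force the pack or the catches, and leave the other things on the bench alone.

Things in the scene. Friction and masses are not known exactly. Their poses are not given: they have to be found in the camera images.
- pack: Black plastic battery pack, 0.3 to 0.6 kg. Origin: centre of the underside of its foot; x along it, z up. Body 78 (x) by 50 (y) mm, 10 to 50 mm above the origin. Foot: dovetail 80 mm long, 10 high, 40 wide below, 26 above; side play 1.5 mm in the rails, 0.9 at the throat. Starts latched home on the charger, x along the charger's x. Both ends alike. Over 40 N between it and the bay (60 N on the charger) does damage.
- pack_grip (a point): Where to grip the pack, across its y (50 mm wide), from above: middle of the body, 34 mm above the foot's underside. Keep the fingertips 12 mm or more above the foot's underside, since 8.5 mm high rails stand beside it.
- charger: Flat grey charger 160 by 150 mm, fixed. Origin on the table under the centre of a pack that is home; x is the way a pack is pushed in, y left, z up. Bed top 30 mm above the table, from x=-72 to +62 mm. A sprung plunger on the end stop pushes the home pack out with 8 N: when the catch is pressed the pack springs 13 to 18 mm towards -x in about 0.6 s and stops over the tooth, so the catch need not be held.
- charger_home (a point): Where the pack's origin lies when home on the charger: on the bed, 30 mm above the table; axes as the charger's.
- charger_mouth (a point): Outer end of the charger's flared mouth, on the bed, 62 mm before home. Two dovetail rails (80 mm over their outsides, 8.5 mm high) run from 40 mm before home to 42 mm beyond, the flare from 62 to 40 mm before. Draw the pack out along the charger's -x; it can be lifted only when its foot is clear of the mouth, 110 mm before home.
- charger_catch_pad (a point): Centre of the top of the charger's catch pad, a steel plate 30 by 24 mm, 38 mm above the table, right of the mouth (x=-50, y=-60 mm of the charger). Press it straight down with shut fingertips. Pad and tooth (mid-bed, behind the pack's tail) are one piece.
- charger_catch (a joint): How far the charger's catch is pressed, m: 0 up, 0.008 bottom. It frees the pack at 0.006 or more, taking 3 to 7 N. Over 25 N of finger force on the charger bends it.
- finisher: Shoe-edge finisher, fixed: base 180 by 280 mm, green motor housing 99 mm high on its left (y=+110 to +185 mm), sanding drum at its front, empty battery bay on its right. Origin on the table under the nominal centre of a home pack; x is the way a pack is pushed in, y left. The bay is bolted on by hand: all of it may sit up to 3 mm off along x and y (not turned), so find it by feel.
- finisher_home (a point): Nominal place of the pack's origin when home in the bay, on the bed, 30 mm above the table; axes as the finisher's. True place up to 3 mm off in x and in y, height exact.
- finisher_mouth (a point): Nominal outer end of the bay's flared mouth, on the bed, 62 mm before home. The bed begins 72 mm before home. Rails, flare and foot clearance as on the charger: the flare opens 6 mm to each side and centres the pack if the hand yields sideways.
- finisher_tooth (a point): Nominal place of the upright back face of the catch tooth at bed height, 40 mm before home. Tooth 6 mm high, 22 mm wide, with a slope facing the mouth; the foot pushes it down going in, and it snaps up behind the pack's tail. Its pad is like the charger's. Fingers over 25 N on the finisher do damage.
- finisher_stop (a point): Nominal face of the bay's end stop, 42 mm beyond home (80 mm wide, 32 mm above the bed): 2 mm of overtravel past the click. From 16 mm before home a plunger, 21 mm above the bed, resists with 5 to 8 N; with tooth and friction the push takes 7 to 18 N. After the click the plunger presses the pack back onto the tooth.
- finisher_catch (a joint): How far the bay's catch is pressed, m: 0 up, about 0.006 while the pack's foot lies over it, back under 0.001 once it has clicked up behind the pack.
- polish_tin: Bystander: flat round metal tin, 84 mm across, 26 mm high; origin under its centre.
- glue_jar: Bystander: amber jar 72 mm across, 85 mm high; origin under its centre.
- shoe_last: Bystander: wooden shoe last 235 mm long, 82 mm high; origin under its middle, toe to its +x.

How it is judged:
By the outcome, as a careful person would: the job done as asked, in the order asked, and still so for the second after the job is handed in, with the robot touching nothing.
It also fails if it takes over 72 s, if anything falls off the work surface, if the arm or the gripper's body presses on something with over 40 N, if the wrist force passes 120 N, or if a joint passes its speed limit or range.

ROBOT

A 6-joint arm with a two-finger parallel gripper is mounted at the origin on the work surface. World frame = base frame: x ahead of the robot, y to its left, z up, the work surface at z = 0. Lengths are in mm, angles in rad, forces in N, time in s.
With the tool pointing down it reaches from about 275 to 1000 mm from the base axis. Payload 8.4 kg.
Tool frame: the origin (TCP) lies on the centre line of the jaws, within the pads' length; the fingertips stand 25 mm ahead of it and the grasp point (between the pads) lies 6 mm ahead of it; z points along the fingers, x is the direction in which the jaws open and shut, and the axes are right-handed (so a half turn about z gives the same grasp; the last joint's range is limited). The gripper opens to 85 mm and grips with 20 to 120 N. Pads are 22 mm wide; open, the fingers measure 114 mm over their backs; the gripper's body (76 mm by 85 mm) begins 54 mm behind the grasp point. The pads swing forward as they close: fully open they stand 13 mm farther back than shut.
Start: joints at [1.197, 0.353, 1.633, -0, 1.155, -0.002], TCP at [227.057, 582.3, 256.281] pointing down, gripper open.
Joint ranges: [-2.63, 2.63], [-0.92, 2.1], [0.06, 2.66], [-1.3, 4.44], [0, 2.69], [-3.02, 3.02]. Speed limits (rad/s): [2.22, 2.22, 2.79, 3.14, 3.14, 3.14].

INTERFACE

Orientations are given as [roll, pitch, yaw] about the fixed x, y, z axes, in that order (R = Rz(yaw) Ry(pitch) Rx(roll)).
In Python, from rig import r gives the robot as it stands. The module is installed in compiled form; this text tells all that it offers.
- The arm moves only by the tool jog_arm, never from a script. Its argument "deltas" is a list of rows, each an object with "gripper": the gripper command: -1 is fully open, 1 is shut, values between are in proportion; "translation": the shift along the world's x, y, z in units of 10 cm (1.0 is 10 cm), a list of three; "dr": the turn, a rotation vector about the world's x, y, z in units of pi/2 rad (1.0 is pi/2 rad), a list of three. In form: [{"gripper": gripper, "translation": [x, y, z], "dr": [wx, wy, wz]}, ...]. A call has 1 to 12 rows; each row shifts and turns the commanded pose from where the row before left it; what a row does not reach is not made up. A row lasts 1/12 s, in which the tool goes at most 41.7 mm and 7.16 degrees, less where a joint would pass 70% of its speed; a pose out of reach is approached as far as the arm can. A call with a number of a shift or a turn outside -1 to 1 is refused whole. A call with a gripper value outside its range is refused whole. The fingers move at their own pace and stop on an object; "squeeze" is the grip in N (left out, the last holds). Time passes only in rows, so rows that do not move let the fingers close. It gives the time, the measured TCP pose, the force and the opening at its end, in the units of the state.
- r.sense(): the state, without advancing time (a new reading comes with each control period).
- r.grab_frame(name): name is "side" or "top"; returns the picture (384x512x3 uint8, blue, green, red); there is no depth.
- r.calibration(name): a dict with "mtx" (3x3 intrinsics, pixels), "world_from_camera" (4x4, takes a point from camera to world coordinates). Camera axes: x right, y down, z forward; pixel columns grow to the right and rows downward; lengths in mm; the calibration is good to about 2 mm. A picture is of the moment at which its call begins. calibration takes no time and is no camera call.
- r.sign_off(): hands the job in, once; it reports no verdict.
The state is a dict: "clock": time; "qpos": joint angles; "qvel": joint speeds; "joint_efforts": joint torques, N m; "eef_pos": TCP position; "tcp_rot": TCP orientation; "contact_force": force on the tool from outside, world axes, zero at the start; "wrist_torque": the same for the moment, N m; "opening": opening from 0.0 (shut) to 1.0 (fully open).
Only numpy, scipy, OpenCV 4.12 (cv2) and the standard library are available. Lean on these libraries where they do the work, as an engineer would, in place of code of your own. Each camera call takes 0.05 s, during which the arm holds its last target. There are 200 camera calls.

## Working session

There is one attempt and no reset: what is moved stays moved. The work goes in short steps, Python scripts to look and compute and a tool call to move; the robot and the scene stay as the last step left them, time stands still between calls to the robot, and variables do not carry over. Pictures are saved under pics/ and viewed, about 8 in all and at most 12, crops included, and the job is handed in when it is done.

Besides the shell and the picture viewer there is one more tool, called after ">>>" in YAML: its name, and indented under it one key for each argument. jog_arm: Moves the arm, as the interface text tells. Shifts and turns lie within -1 to 1; 1 stands for 10 cm of shift or pi/2 rad of turn. Its arguments: {"type":"object","properties":{"deltas":{"type":"array"},"squeeze":{"type":"number"}},"required":["deltas"]}

```bash
mkdir -p pics && python3 - <<'E'
from rig import r
import cv2
print(r.sense())
for n in("top","side"):
    cv2.imwrite(f"pics/{n}0.png",r.grab_frame(n)); c=r.calibration(n); print(n,c["mtx"],c["world_from_camera"])
E
```

```text
{'clock': 0.0, 'qpos': array([ 1.19661313e+00,  3.53661200e-01,  1.63413345e+00, -1.34902783e-05,
        1.15520098e+00, -2.42220695e-03]), 'qvel': array([-5.35121330e-04,  5.35296657e-05, -9.91831843e-04, -1.63886376e-03,
       -1.05949887e-03, -1.32264099e-03]), 'joint_efforts': array([-3.14116907e-03, -6.05254555e+01, -3.42043626e+01, -3.88328253e-04,
        9.87692998e-03,  6.63582938e-06]), 'eef_pos': array([226.8905005 , 581.88791175, 255.55379746]), 'tcp_rot': array([3.14158372e+00, 1.40301040e-03, 1.19904078e+00]), 'contact_force': array([0.2975147 , 0.34706808, 0.73935518]), 'wrist_torque': array([0.00438647, 0.03006029, 0.04802206]), 'opening': 1.003899296704181}
top [[433.79754739   0.         259.640676  ]
 [  0.         433.79754739 186.60940335]
 [  0.           0.           1.        ]] [[ 9.61169829e-02 -9.73726420e-01  2.06442205e-01  4.05729841e+02]
 [-9.95348171e-01 -9.53998944e-02  1.34491177e-02 -2.34676977e+00]
 [ 6.59880337e-03 -2.06774560e-01 -9.78366361e-01  9.39973826e+02]
 [ 0.00000000e+00  0.00000000e+00  0.00000000e+00  1.00000000e+00]]
side [[361.45446253   0.         253.5974129 ]
 [  0.         361.45446253 189.75095036]
 [  0.           0.           1.        ]] [[ 9.68766474e-01 -1.62648023e-01  1.87182100e-01  4.34047926e+02]
 [-2.47349745e-01 -5.80254361e-01  7.75965837e-01 -5.38374625e+02]
 [-1.75960794e-02 -7.98029133e-01 -6.02361919e-01  4.74425740e+02]
 [ 0.00000000e+00  0.00000000e+00  0.00000000e+00  1.00000000e+00]]
```

View pics/top0.png

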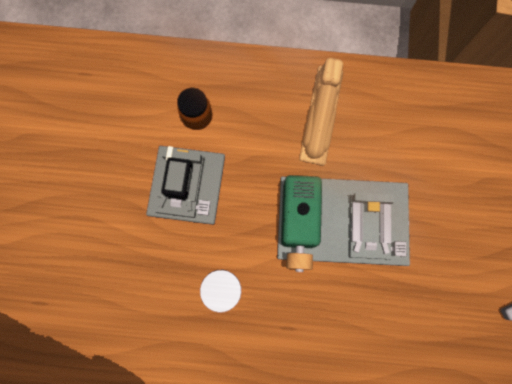

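View pics/side0.png

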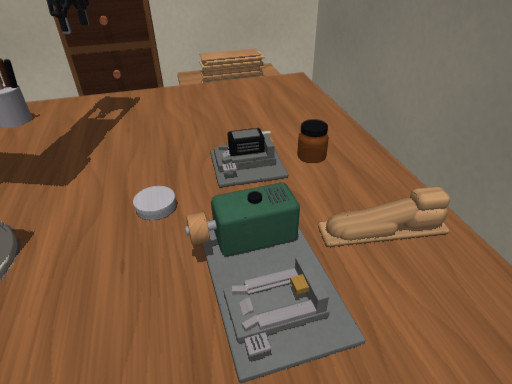

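Top view: charger at about (186,185) with the pack at (178,178), its pad at (203,207). The finisher is at about (345,222), with its bay at (372,225) and pad at (401,248). Both mouths face the image bottom (the robot). The tin is at (221,291) and the jar at (195,108). Next I'll enlarge both fixtures.

```bash
python3 - <<'E'
import cv2,numpy as np
im=cv2.imread("pics/top0.png")
a=cv2.resize(im[140:230,140:235],None,fx=6,fy=6,interpolation=cv2.INTER_CUBIC)
b=cv2.resize(im[170:275,270:420],None,fx=5,fy=5,interpolation=cv2.INTER_CUBIC)
cv2.imwrite("pics/cA.png",a);cv2.imwrite("pics/cB.png",b)
E
```

```text
(no output)
```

View pics/cA.png

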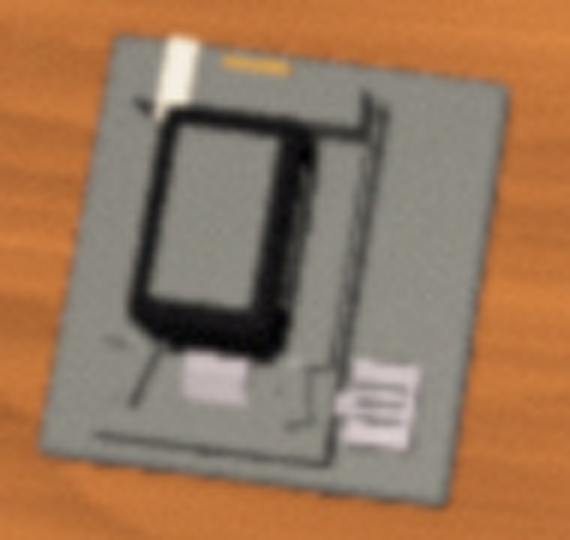

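View pics/cB.png

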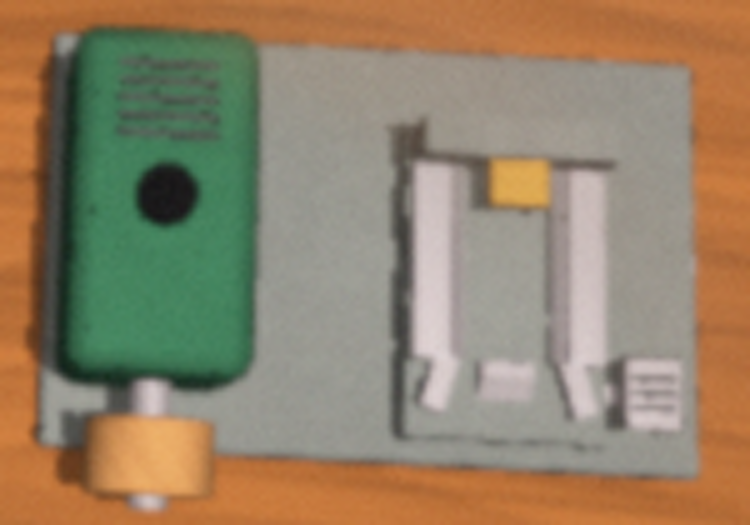

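Crop A: charger plate corners at (115,35), (510,88), (448,505), (40,455), pad centre at about (380,404), label centre at about (216,219). Crop B: bay rails span 413 to 607, with the pad centre at about (655,394) and the tooth at about (507,380). I'll cast rays at the known heights.

```bash
cat > h.py <<'E'
from rig import r
import numpy as np
def ray(n,u,v,z):
    c=r.calibration(n);T=c["world_from_camera"];d=T[:3,:3]@np.linalg.solve(c["mtx"],[u,v,1.]);o=T[:3,3]
    return (o+d*(z-o[2])/d[2])
E
python3 - <<'E'
from h import *
A=lambda x,y,z:ray("top",(x+.5)/6-.5+140,(y+.5)/6-.5+140,z)[:2]
B=lambda x,y,z:ray("top",(x+.5)/5-.5+270,(y+.5)/5-.5+170,z)[:2]
def rep(n,f,pts,z):
    P=np.array([f(*p,z) for p in pts]);print(n,P.round(1).tolist(),"c",P.mean(0).round(1),"sides",[round(float(np.hypot(*(P[(i+1)%len(P)]-P[i]))),1) for i in range(len(P))],"ang",[round(float(np.arctan2(*(P[(i+1)%len(P)]-P[i])[::-1])),3) for i in range(len(P))])
for z in(0,8,12):rep(f"plate z{z}",A,[(115,35),(510,88),(448,505),(40,455)],z)
rep("cpad",A,[(350,362),(418,370),(408,445),(340,440)],38)
rep("label",A,[(178,128),(280,137),(258,312),(150,298)],80)
rep("packtop",A,[(172,112),(290,125),(262,318),(135,305)],80)
rep("bedfront",A,[(95,435),(330,465)],30)
rep("tooth c",A,[(185,352),(247,358),(243,403),(183,396)],36)
for z in(0,8,12):rep(f"fplate z{z}",B,[(55,35),(690,66),(697,473),(40,443)],z)
rep("fpad",B,[(627,358),(683,360),(683,428),(627,430)],38)
rep("rails",B,[(413,161),(607,165),(607,361),(413,355)],38.5)
rep("ftooth",B,[(483,362),(533,362),(531,400),(480,398)],36)
rep("fbedfront",B,[(400,437),(605,447)],30)
E
```

```text
plate z0 [[676.4, 246.3], [670.4, 96.2], [512.3, 100.8], [516.1, 250.5]] c [593.8 173.4] sides [150.2, 158.2, 149.7, 160.4] ang [-1.611, 3.112, 1.546, -0.026]
plate z8 [[674.1, 244.2], [668.2, 95.4], [511.4, 100.0], [515.1, 248.3]] c [592.2 172. ] sides [148.9, 156.8, 148.4, 159.1] ang [-1.611, 3.112, 1.546, -0.026]
plate z12 [[673.0, 243.1], [667.0, 94.9], [510.9, 99.5], [514.7, 247.2]] c [591.4 171.2] sides [148.3, 156.2, 147.7, 158.4] ang [-1.611, 3.112, 1.546, -0.026]
cpad [[554.8, 136.9], [554.3, 112.8], [527.5, 113.0], [527.0, 136.9]] c [540.9 124.9] sides [24.1, 26.7, 23.8, 27.8] ang [-1.592, 3.131, 1.594, -0.0]
label [[622.7, 199.0], [622.9, 163.9], [561.8, 163.3], [563.0, 200.1]] c [592.6 181.6] sides [35.0, 61.1, 36.8, 59.7] ang [-1.564, -3.132, 1.537, -0.019]
packtop [[628.1, 201.8], [627.5, 161.1], [559.9, 161.7], [560.2, 204.8]] c [593.9 182.4] sides [40.7, 67.6, 43.1, 68.0] ang [-1.586, 3.132, 1.565, -0.044]
bedfront [[521.5, 224.2], [518.9, 140.5]] c [520.2 182.4] sides [83.7, 83.7] ang [-1.601, 1.54]
tooth c [[553.0, 195.5], [553.0, 173.5], [537.0, 172.7], [537.4, 194
[... 459 characters left out ...]
], [465.6, -319.6], [451.3, -42.2]] c [ 546.8 -176.8] sides [279.1, 176.3, 277.7, 177.3] ang [-1.523, -3.099, 1.622, 0.051]
fpad [[508.2, -280.5], [509.6, -303.7], [481.7, -304.5], [478.6, -281.5]] c [ 494.5 -292.6] sides [23.2, 28.0, 23.2, 29.6] ang [-1.51, -3.115, 1.703, 0.032]
rails [[582.4, -187.6], [588.6, -269.4], [506.1, -272.2], [500.8, -191.9]] c [ 544.5 -230.3] sides [82.0, 82.6, 80.5, 81.7] ang [-1.494, -3.108, 1.637, 0.052]
ftooth [[501.0, -221.5], [503.0, -242.2], [487.3, -242.1], [486.0, -221.0]] c [ 494.3 -231.7] sides [20.8, 15.8, 21.1, 15.0] ang [-1.474, 3.13, 1.629, -0.038]
fbedfront [[467.3, -190.0], [471.4, -275.1]] c [ 469.4 -232.6] sides [85.1, 85.1] ang [-1.522, 1.619]
```

Charger home comes out at about (592.6, 182.8) with yaw -0.028. Finisher home is at about (542, -230) with yaw +0.049. The pad, tooth, rail and plate sizes all match the text. I'll go above the charger pad with the fingers shut.

>>> jog_arm:
  deltas:
    - {"gripper": 1, "translation": [0.17, -0.26, -0.05], "dr": [0, 0, 0.0125]}
    - {"gripper": 1, "translation": [0.17, -0.26, -0.05], "dr": [0, 0, 0.0125]}
    - {"gripper": 1, "translation": [0.17, -0.26, -0.05], "dr": [0, 0, 0.0125]}
    - {"gripper": 1, "translation": [0.17, -0.26, -0.05], "dr": [0, 0, 0.0125]}
    - {"gripper": 1, "translation": [0.17, -0.26, -0.05], "dr": [0, 0, 0.0125]}
    - {"gripper": 1, "translation": [0.17, -0.26, -0.05], "dr": [0, 0, 0.0125]}
    - {"gripper": 1, "translation": [0.17, -0.26, -0.05], "dr": [0, 0, 0.0125]}
    - {"gripper": 1, "translation": [0.17, -0.26, -0.05], "dr": [0, 0, 0.0125]}
    - {"gripper": 1, "translation": [0.17, -0.26, -0.05], "dr": [0, 0, 0.0125]}
    - {"gripper": 1, "translation": [0.17, -0.26, -0.05], "dr": [0, 0, 0.0125]}
    - {"gripper": 1, "translation": [0.17, -0.26, -0.05], "dr": [0, 0, 0.0125]}
    - {"gripper": 1, "translation": [0.17, -0.26, -0.05], "dr": [0, 0, 0.0125]}
  squeeze: 40

```text
clock: 1.1
eef_pos: [431.5, 268.8, 195.9]
tcp_rot: [-3.141, 0.0, 1.436]
contact_force: [0.6, 1.5, -1.0]
opening: 0.006
```

>>> jog_arm:
  deltas:
    - {"gripper": 1, "translation": [0.18, -0.25, -0.12], "dr": [0, 0, 0.0115]}
    - {"gripper": 1, "translation": [0.18, -0.25, -0.12], "dr": [0, 0, 0.0115]}
    - {"gripper": 1, "translation": [0.18, -0.25, -0.12], "dr": [0, 0, 0.0115]}
    - {"gripper": 1, "translation": [0.18, -0.25, -0.12], "dr": [0, 0, 0.0115]}
    - {"gripper": 1, "translation": [0.18, -0.25, -0.12], "dr": [0, 0, 0.0115]}
    - {"gripper": 1, "translation": [0.18, -0.24, -0.12], "dr": [0, 0, 0.0115]}
    - {"gripper": 1, "translation": [0, 0, -0.25], "dr": [0, 0, 0]}
    - {"gripper": 1, "translation": [0, 0, -0.15], "dr": [0, 0, 0]}
    - {"gripper": 1, "translation": [0, 0, -0.1], "dr": [0, 0, 0]}
    - {"gripper": 1, "translation": [0, 0, 0], "dr": [0, 0, 0]}
    - {"gripper": 1, "translation": [0, 0, 0], "dr": [0, 0, 0]}

```text
clock: 2.02
eef_pos: [538.7, 121.5, 74.1]
tcp_rot: [-3.14, 0.0, 1.543]
contact_force: [-0.5, 0.6, 0.8]
opening: 0.0
```

```bash
python3 - <<'E'
from h import *
import cv2
print(r.sense()["eef_pos"],r.sense()["contact_force"])
s=r.grab_frame("side");cv2.imwrite("pics/s1.png",cv2.resize(s[50:200,170:350],None,fx=4,fy=4,interpolation=cv2.INTER_CUBIC))
E
```

```text
[538.68496531 121.47045036  74.05825227] [-0.49371889  0.5917688   0.83490737]
```

View pics/s1.png

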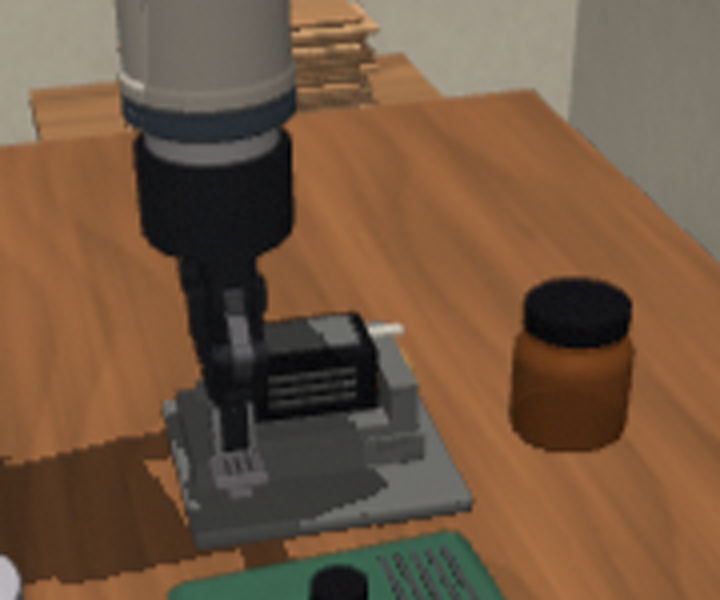

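The tips stand over the pad (crop about (238,462)), clear of the rails. Now I'll press gently.

>>> jog_arm:
  deltas:
    - {"gripper": 1, "translation": [0, 0, -0.05], "dr": [0, 0, 0]}
    - {"gripper": 1, "translation": [0, 0, -0.04], "dr": [0, 0, 0]}
    - {"gripper": 1, "translation": [0, 0, -0.02], "dr": [0, 0, 0]}
    - {"gripper": 1, "translation": [0, 0, -0.02], "dr": [0, 0, 0]}
    - {"gripper": 1, "translation": [0, 0, 0], "dr": [0, 0, 0]}

```text
clock: 2.48
eef_pos: [539.2, 121.5, 61.4]
tcp_rot: [3.141, -0.0, 1.543]
contact_force: [0.3, 0.9, 1.8]
opening: -0.004
```

>>> jog_arm:
  deltas:
    - {"gripper": 1, "translation": [0, 0, -0.02], "dr": [0, 0, 0]}
    - {"gripper": 1, "translation": [0, 0, -0.01], "dr": [0, 0, 0]}
    - {"gripper": 1, "translation": [0, 0, -0.01], "dr": [0, 0, 0]}
    - {"gripper": 1, "translation": [0, 0, 0], "dr": [0, 0, 0]}

```text
clock: 2.82
eef_pos: [539.2, 121.5, 57.3]
tcp_rot: [3.141, -0.0, 1.543]
contact_force: [-0.5, 1.1, 2.2]
opening: 0.001
```

>>> jog_arm:
  deltas:
    - {"gripper": 1, "translation": [0, 0, -0.01], "dr": [0, 0, 0]}
    - {"gripper": 1, "translation": [0, 0, -0.005], "dr": [0, 0, 0]}
    - {"gripper": 1, "translation": [0, 0, 0], "dr": [0, 0, 0]}

```text
clock: 3.07
eef_pos: [539.2, 121.4, 55.7]
tcp_rot: [3.141, -0.0, 1.543]
contact_force: [0.3, 2.5, 2.9]
opening: 0.002
```

```bash
python3 - <<'E'
from h import *
import cv2
s=r.grab_frame("side");a=cv2.imread("pics/side0.png")
c=lambda s:cv2.resize(s[120:190,205:300],None,fx=4,fy=4,interpolation=cv2.INTER_CUBIC)
cv2.imwrite("pics/s2.png",np.hstack([c(a),c(s)]));print(r.sense()["contact_force"],r.sense()["eef_pos"])
E
```

```text
[0.11201324 2.13893473 2.38233963] [539.2348705  121.42555867  55.78568452]
```

View pics/s2.png

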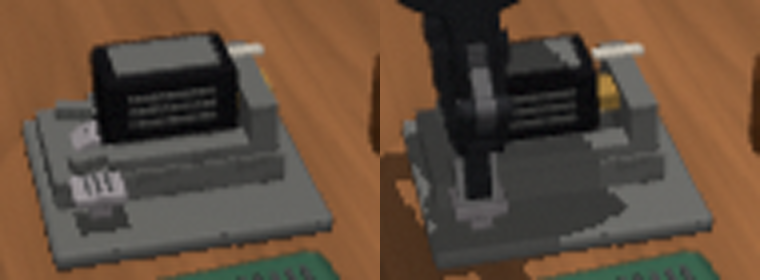

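The pack has moved off the end stop and the gold plunger is showing. I'll hold briefly until it settles, then lift and open.

>>> jog_arm:
  deltas:
    - {"gripper": 1, "translation": [0, 0, 0], "dr": [0, 0, 0]}
    - {"gripper": 1, "translation": [0, 0, 0], "dr": [0, 0, 0]}
    - {"gripper": 1, "translation": [0, 0, 0], "dr": [0, 0, 0]}
    - {"gripper": 1, "translation": [0, 0, 0], "dr": [0, 0, 0]}
    - {"gripper": 1, "translation": [0, 0, 0.1], "dr": [0, 0, 0]}
    - {"gripper": 1, "translation": [0, 0, 0.3], "dr": [0, 0, 0]}
    - {"gripper": 1, "translation": [0, 0, 0.35], "dr": [0, 0, 0]}
    - {"gripper": -1, "translation": [0.1, 0.15, 0], "dr": [0, 0, 0]}
    - {"gripper": -1, "translation": [0.1, 0.15, 0], "dr": [0, 0, 0]}
    - {"gripper": -1, "translation": [0.1, 0.15, 0], "dr": [0, 0, 0]}
    - {"gripper": -1, "translation": [0.07, 0.16, 0], "dr": [0, 0, 0]}
    - {"gripper": -1, "translation": [0, 0, 0], "dr": [0, 0, 0]}

```text
clock: 4.12
eef_pos: [577.4, 184.3, 131.6]
tcp_rot: [3.14, -0.001, 1.544]
contact_force: [0.1, 0.2, 0.7]
opening: 0.709
```

```bash
python3 - <<'E'
from h import *
import cv2
print(r.sense()["eef_pos"])
s=r.grab_frame("side");cv2.imwrite("pics/side3.png",s);a=cv2.imread("pics/side0.png")
# white plunger / pack body rightmost: dark mask in pack region
c=lambda s:cv2.resize(s[95:190,205:300],None,fx=4,fy=4,interpolation=cv2.INTER_CUBIC)
cv2.imwrite("pics/s3.png",np.hstack([c(a),c(s)]))
E
```

```text
[577.41870532 184.27413169 131.59125403]
```

View pics/s3.png

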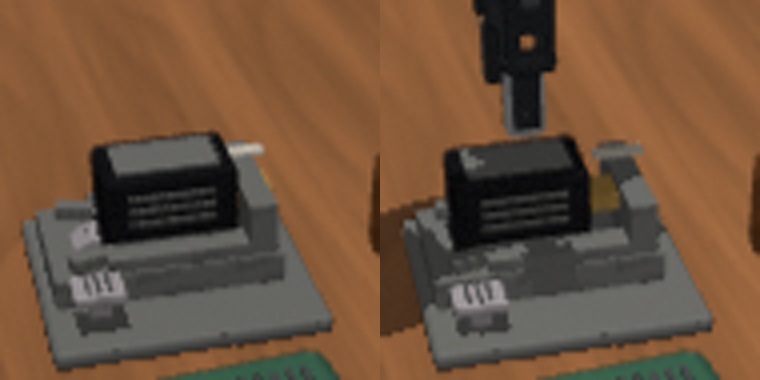

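The pack sits free, about 14.6 mm out, at about (578, 183). The open fingers are above it. Next I'll descend and grip.

>>> jog_arm:
  deltas:
    - {"gripper": -1, "translation": [0, -0.01, 0], "dr": [0, 0, 0]}
    - {"gripper": -1, "translation": [0, 0, -0.1], "dr": [0, 0, 0]}
    - {"gripper": -1, "translation": [0, 0, -0.2], "dr": [0, 0, 0]}
    - {"gripper": -1, "translation": [0, 0, -0.2], "dr": [0, 0, 0]}
    - {"gripper": -1, "translation": [0, 0, -0.12], "dr": [0, 0, 0]}
    - {"gripper": -1, "translation": [0, 0, 0], "dr": [0, 0, 0]}
  squeeze: 30

```text
clock: 4.67
eef_pos: [573.7, 179.9, 65.8]
tcp_rot: [-3.137, 0.002, 1.542]
contact_force: [-0.3, -0.3, -0.2]
opening: 1.003
```

>>> jog_arm:
  deltas:
    - {"gripper": 1, "translation": [0, 0, 0], "dr": [0, 0, 0]}
    - {"gripper": 1, "translation": [0, 0, 0], "dr": [0, 0, 0]}
    - {"gripper": 1, "translation": [0, 0, 0], "dr": [0, 0, 0]}
    - {"gripper": 1, "translation": [0, 0, 0], "dr": [0, 0, 0]}
    - {"gripper": 1, "translation": [0, 0, 0], "dr": [0, 0, 0]}
    - {"gripper": 1, "translation": [0, 0, 0], "dr": [0, 0, 0]}

```text
clock: 5.17
eef_pos: [576.8, 181.6, 70.0]
tcp_rot: [3.14, -0.001, 1.543]
contact_force: [-0.1, -0.1, 6.9]
opening: 0.582
```

>>> jog_arm:
  deltas:
    - {"gripper": 1, "translation": [0, 0, 0.005], "dr": [0, 0, 0]}
    - {"gripper": 1, "translation": [-0.03, 0.001, 0], "dr": [0, 0, 0]}
    - {"gripper": 1, "translation": [-0.05, 0.0015, 0], "dr": [0, 0, 0]}
    - {"gripper": 1, "translation": [-0.07, 0.002, 0], "dr": [0, 0, 0]}

```text
clock: 5.5
eef_pos: [562.3, 182.1, 70.0]
tcp_rot: [3.138, -0.001, 1.543]
contact_force: [5.4, 0.8, 4.1]
opening: 0.578
```

>>> jog_arm:
  deltas:
    - {"gripper": 1, "translation": [-0.1, 0.003, 0], "dr": [0, 0, 0]}
    - {"gripper": 1, "translation": [-0.1, 0.003, 0], "dr": [0, 0, 0]}
    - {"gripper": 1, "translation": [-0.1, 0.003, 0], "dr": [0, 0, 0]}
    - {"gripper": 1, "translation": [-0.1, 0.003, 0], "dr": [0, 0, 0]}
    - {"gripper": 1, "translation": [-0.1, 0.003, 0], "dr": [0, 0, 0]}
    - {"gripper": 1, "translation": [-0.1, 0.003, 0], "dr": [0, 0, 0]}
    - {"gripper": 1, "translation": [-0.1, 0.003, 0], "dr": [0, 0, 0]}
    - {"gripper": 1, "translation": [-0.1, 0.003, 0], "dr": [0, 0, 0]}
    - {"gripper": 1, "translation": [-0.1, 0.003, 0], "dr": [0, 0, 0]}
    - {"gripper": 1, "translation": [-0.05, 0.0015, 0], "dr": [0, 0, 0]}
    - {"gripper": 1, "translation": [0, 0, 0], "dr": [0, 0, 0]}

```text
clock: 6.42
eef_pos: [462.6, 183.8, 68.2]
tcp_rot: [-3.137, 0.002, 1.543]
contact_force: [0.1, 1.2, -4.5]
opening: 0.583
```

Pack out and clear of the mouth. Next I'll lift and carry it to the bay side.

>>> jog_arm:
  deltas:
    - {"gripper": 1, "translation": [0, 0, 0.15], "dr": [0, 0, 0]}
    - {"gripper": 1, "translation": [0, 0, 0.3], "dr": [0, 0, 0]}
    - {"gripper": 1, "translation": [0, 0, 0.3], "dr": [0, 0, 0]}
    - {"gripper": 1, "translation": [-0.02, -0.15, 0.25], "dr": [0, 0, 0.004]}
    - {"gripper": 1, "translation": [-0.03, -0.28, 0], "dr": [0, 0, 0.005]}
    - {"gripper": 1, "translation": [-0.03, -0.28, 0], "dr": [0, 0, 0.005]}
    - {"gripper": 1, "translation": [-0.03, -0.28, 0], "dr": [0, 0, 0.005]}
    - {"gripper": 1, "translation": [-0.03, -0.28, 0], "dr": [0, 0, 0.005]}
    - {"gripper": 1, "translation": [-0.03, -0.28, 0], "dr": [0, 0, 0.005]}
    - {"gripper": 1, "translation": [-0.03, -0.28, 0], "dr": [0, 0, 0.005]}
    - {"gripper": 1, "translation": [-0.03, -0.28, 0], "dr": [0, 0, 0.005]}
    - {"gripper": 1, "translation": [-0.03, -0.28, 0], "dr": [0, 0, 0.005]}

```text
clock: 7.42
eef_pos: [439.1, -55.6, 168.8]
tcp_rot: [-3.14, -0.0, 1.612]
contact_force: [0.9, -0.4, -3.9]
opening: 0.582
```

>>> jog_arm:
  deltas:
    - {"gripper": 1, "translation": [-0.03, -0.28, 0], "dr": [0, 0, 0.005]}
    - {"gripper": 1, "translation": [-0.03, -0.28, 0], "dr": [0, 0, 0]}
    - {"gripper": 1, "translation": [-0.03, -0.28, 0], "dr": [0, 0, 0]}
    - {"gripper": 1, "translation": [-0.03, -0.28, 0], "dr": [0, 0, 0]}
    - {"gripper": 1, "translation": [-0.02, -0.28, 0], "dr": [0, 0, 0]}
    - {"gripper": 1, "translation": [0, -0.2, 0], "dr": [0, 0, 0]}
    - {"gripper": 1, "translation": [0, -0.1, 0], "dr": [0, 0, 0]}
    - {"gripper": 1, "translation": [0, 0, 0], "dr": [0, 0, 0]}
    - {"gripper": 1, "translation": [0, 0, 0], "dr": [0, 0, 0]}
    - {"gripper": 1, "translation": [0, 0, 0], "dr": [0, 0, 0]}

```text
clock: 8.25
eef_pos: [425.6, -223.4, 168.9]
tcp_rot: [-3.14, -0.001, 1.62]
contact_force: [-0.5, -1.4, -3.9]
opening: 0.582
```

>>> jog_arm:
  deltas:
    - {"gripper": 1, "translation": [-0.04, -0.13, -0.2], "dr": [0, 0, 0]}
    - {"gripper": 1, "translation": [0, 0, -0.3], "dr": [0, 0, 0]}
    - {"gripper": 1, "translation": [0, 0, -0.25], "dr": [0, 0, 0]}
    - {"gripper": 1, "translation": [0, 0, -0.15], "dr": [0, 0, 0]}
    - {"gripper": 1, "translation": [0, 0, 0], "dr": [0, 0, 0]}
    - {"gripper": 1, "translation": [0, 0, 0], "dr": [0, 0, 0]}
    - {"gripper": 1, "translation": [0, 0, 0], "dr": [0, 0, 0]}

```text
clock: 8.83
eef_pos: [422.8, -237.1, 80.1]
tcp_rot: [3.141, 0.0, 1.621]
contact_force: [-0.4, -0.0, -3.3]
opening: 0.581
```

```bash
python3 - <<'E'
from h import *
import cv2
s=r.sense();print(s["eef_pos"],s["tcp_rot"],s["contact_force"])
i=r.grab_frame("side");cv2.imwrite("pics/side4.png",i);cv2.imwrite("pics/s4.png",cv2.resize(i[190:384,170:370],None,fx=3,fy=3,interpolation=cv2.INTER_CUBIC))
E
```

```text
[ 422.76259711 -237.10220127   80.12934071] [3.14079292e+00 4.39253485e-04 1.62086137e+00] [-0.37081377 -0.02544321 -3.34937448]
```

View pics/s4.png

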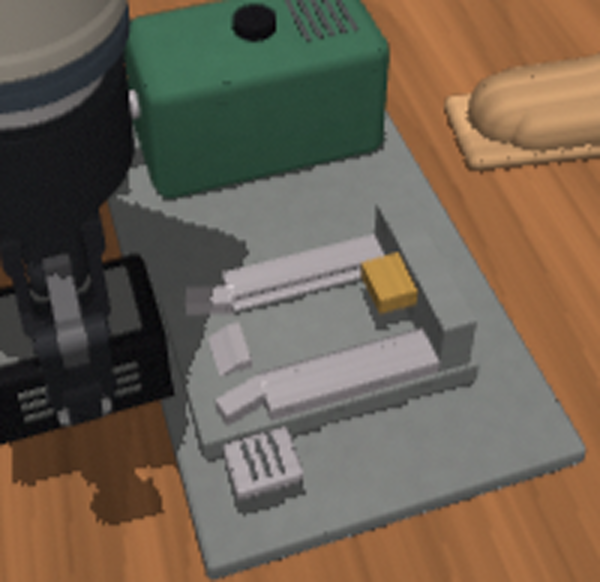

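The pack is held level in front of the bay and the mouth is clear, with the flare ends at crop (225,297) and (235,400). I'll lower it to just above bed height and ease into the flare.

>>> jog_arm:
  deltas:
    - {"gripper": 1, "translation": [0, 0, -0.06], "dr": [0, 0, 0]}
    - {"gripper": 1, "translation": [0, 0, -0.035], "dr": [0, 0, 0]}
    - {"gripper": 1, "translation": [0.05, 0.0025, 0], "dr": [0, 0, 0]}
    - {"gripper": 1, "translation": [0.05, 0.0025, 0], "dr": [0, 0, 0]}
    - {"gripper": 1, "translation": [0.05, 0.0025, 0], "dr": [0, 0, 0]}
    - {"gripper": 1, "translation": [0, 0, 0], "dr": [0, 0, 0]}
    - {"gripper": 1, "translation": [0, 0, 0], "dr": [0, 0, 0]}

```text
clock: 9.47
eef_pos: [437.6, -236.7, 69.9]
tcp_rot: [3.141, 0.0, 1.62]
contact_force: [-1.5, -0.6, -4.4]
opening: 0.581
```

>>> jog_arm:
  deltas:
    - {"gripper": 1, "translation": [0.04, 0.002, 0], "dr": [0, 0, 0]}
    - {"gripper": 1, "translation": [0.04, 0.002, 0], "dr": [0, 0, 0]}
    - {"gripper": 1, "translation": [0.04, 0.002, 0], "dr": [0, 0, 0]}
    - {"gripper": 1, "translation": [0, 0, 0], "dr": [0, 0, 0]}

```text
clock: 9.8
eef_pos: [449.8, -236.1, 69.9]
tcp_rot: [3.141, 0.0, 1.62]
contact_force: [-1.7, 0.4, -2.4]
opening: 0.582
```

>>> jog_arm:
  deltas:
    - {"gripper": 1, "translation": [0.03, 0.0015, 0], "dr": [0, 0, 0]}
    - {"gripper": 1, "translation": [0.03, 0.0015, 0], "dr": [0, 0, 0]}
    - {"gripper": 1, "translation": [0, 0, 0], "dr": [0, 0, 0]}

```text
clock: 10.05
eef_pos: [454.5, -235.5, 69.8]
tcp_rot: [-3.14, -0.001, 1.62]
contact_force: [-5.0, 0.8, 0.9]
opening: 0.58
```

>>> jog_arm:
  deltas:
    - {"gripper": 1, "translation": [0.02, 0.001, 0], "dr": [0, 0, 0]}
    - {"gripper": 1, "translation": [0.02, 0.001, 0], "dr": [0, 0, 0]}
    - {"gripper": 1, "translation": [0, 0, 0], "dr": [0, 0, 0]}

```text
clock: 10.3
eef_pos: [459.0, -235.5, 69.9]
tcp_rot: [-3.141, -0.0, 1.62]
contact_force: [-2.0, 0.3, -1.6]
opening: 0.578
```

>>> jog_arm:
  deltas:
    - {"gripper": 1, "translation": [0.02, 0.001, 0], "dr": [0, 0, 0]}
    - {"gripper": 1, "translation": [0.02, 0.001, 0], "dr": [0, 0, 0]}
    - {"gripper": 1, "translation": [0.02, 0.001, 0], "dr": [0, 0, 0]}
    - {"gripper": 1, "translation": [0, 0, 0], "dr": [0, 0, 0]}

```text
clock: 10.63
eef_pos: [465.6, -235.2, 69.8]
tcp_rot: [3.141, 0.0, 1.62]
contact_force: [-1.4, 0.5, -0.5]
opening: 0.584
```

>>> jog_arm:
  deltas:
    - {"gripper": 1, "translation": [0.03, 0.0015, 0], "dr": [0, 0, 0]}
    - {"gripper": 1, "translation": [0.03, 0.0015, 0], "dr": [0, 0, 0]}
    - {"gripper": 1, "translation": [0.03, 0.0015, 0], "dr": [0, 0, 0]}
    - {"gripper": 1, "translation": [0.03, 0.0015, 0], "dr": [0, 0, 0]}
    - {"gripper": 1, "translation": [0, 0, 0], "dr": [0, 0, 0]}

```text
clock: 11.05
eef_pos: [477.8, -234.6, 69.8]
tcp_rot: [3.141, 0.0, 1.62]
contact_force: [-2.0, 0.9, 1.6]
opening: 0.583
```

Sliding freely inside the rails. I'll go on to about 18 mm before home.

>>> jog_arm:
  deltas:
    - {"gripper": 1, "translation": [0.05, 0.0025, 0], "dr": [0, 0, 0]}
    - {"gripper": 1, "translation": [0.05, 0.0025, 0], "dr": [0, 0, 0]}
    - {"gripper": 1, "translation": [0.05, 0.0025, 0], "dr": [0, 0, 0]}
    - {"gripper": 1, "translation": [0.05, 0.0025, 0], "dr": [0, 0, 0]}
    - {"gripper": 1, "translation": [0.05, 0.0025, 0], "dr": [0, 0, 0]}
    - {"gripper": 1, "translation": [0.05, 0.0025, 0], "dr": [0, 0, 0]}
    - {"gripper": 1, "translation": [0.05, 0.0025, 0], "dr": [0, 0, 0]}
    - {"gripper": 1, "translation": [0.05, 0.0025, 0], "dr": [0, 0, 0]}
    - {"gripper": 1, "translation": [0.03, 0.0015, 0], "dr": [0, 0, 0]}
    - {"gripper": 1, "translation": [0, 0, 0], "dr": [0, 0, 0]}

```text
clock: 11.88
eef_pos: [520.6, -232.5, 69.9]
tcp_rot: [3.141, 0.0, 1.62]
contact_force: [-2.9, 1.1, 4.2]
opening: 0.584
```

>>> jog_arm:
  deltas:
    - {"gripper": 1, "translation": [0.03, 0.0015, 0], "dr": [0, 0, 0]}
    - {"gripper": 1, "translation": [0.03, 0.0015, 0], "dr": [0, 0, 0]}
    - {"gripper": 1, "translation": [0.03, 0.0015, 0], "dr": [0, 0, 0]}
    - {"gripper": 1, "translation": [0, 0, 0], "dr": [0, 0, 0]}
  squeeze: 50

```text
clock: 12.22
eef_pos: [526.9, -232.0, 69.9]
tcp_rot: [-3.137, -0.001, 1.621]
contact_force: [-14.1, -2.2, 14.5]
opening: 0.578
```

>>> jog_arm:
  deltas:
    - {"gripper": 1, "translation": [0, 0, 0.01], "dr": [0, 0, 0]}
    - {"gripper": 1, "translation": [0.02, 0.001, 0], "dr": [0, 0, 0]}
    - {"gripper": 1, "translation": [0.02, 0.001, 0], "dr": [0, 0, 0]}
    - {"gripper": 1, "translation": [0, 0, 0], "dr": [0, 0, 0]}

```text
clock: 12.55
eef_pos: [531.7, -231.7, 70.1]
tcp_rot: [-3.139, -0.001, 1.62]
contact_force: [-7.2, -1.0, 0.4]
opening: 0.579
```

>>> jog_arm:
  deltas:
    - {"gripper": 1, "translation": [0.02, 0.001, 0], "dr": [0, 0, 0]}
    - {"gripper": 1, "translation": [0.02, 0.001, 0], "dr": [0, 0, 0]}
    - {"gripper": 1, "translation": [0, 0, 0], "dr": [0, 0, 0]}

```text
clock: 12.8
eef_pos: [535.6, -231.5, 70.1]
tcp_rot: [-3.139, -0.001, 1.62]
contact_force: [-7.6, -1.6, 0.0]
opening: 0.58
```

>>> jog_arm:
  deltas:
    - {"gripper": 1, "translation": [0.015, 0.001, 0], "dr": [0, 0, 0]}
    - {"gripper": 1, "translation": [0.015, 0.0005, 0], "dr": [0, 0, 0]}
    - {"gripper": 1, "translation": [0, 0, 0], "dr": [0, 0, 0]}

```text
clock: 13.05
eef_pos: [538.5, -231.4, 70.1]
tcp_rot: [-3.138, -0.001, 1.62]
contact_force: [-7.7, -2.7, 1.6]
opening: 0.576
```

Steady 7.7 N. Now 1 mm steps, watching for the end stop.

>>> jog_arm:
  deltas:
    - {"gripper": 1, "translation": [0.01, 0.0005, 0], "dr": [0, 0, 0]}
    - {"gripper": 1, "translation": [0.01, 0.0005, 0], "dr": [0, 0, 0]}
    - {"gripper": 1, "translation": [0, 0, 0], "dr": [0, 0, 0]}

```text
clock: 13.3
eef_pos: [540.3, -231.3, 70.1]
tcp_rot: [-3.138, -0.001, 1.62]
contact_force: [-8.9, -3.2, 1.6]
opening: 0.575
```

>>> jog_arm:
  deltas:
    - {"gripper": 1, "translation": [0.01, 0.0005, 0], "dr": [0, 0, 0]}
    - {"gripper": 1, "translation": [0, 0, 0], "dr": [0, 0, 0]}

```text
clock: 13.47
eef_pos: [541.2, -231.3, 70.1]
tcp_rot: [-3.138, -0.001, 1.62]
contact_force: [-9.2, -1.9, 1.4]
opening: 0.578
```

>>> jog_arm:
  deltas:
    - {"gripper": 1, "translation": [0.01, 0.0005, 0], "dr": [0, 0, 0]}
    - {"gripper": 1, "translation": [0, 0, 0], "dr": [0, 0, 0]}

```text
clock: 13.63
eef_pos: [542.3, -231.2, 70.1]
tcp_rot: [-3.138, -0.001, 1.62]
contact_force: [-8.5, -1.7, 2.0]
opening: 0.578
```

>>> jog_arm:
  deltas:
    - {"gripper": 1, "translation": [0.01, 0.0005, 0], "dr": [0, 0, 0]}
    - {"gripper": 1, "translation": [0, 0, 0], "dr": [0, 0, 0]}

```text
clock: 13.8
eef_pos: [543.2, -231.2, 70.1]
tcp_rot: [-3.138, -0.001, 1.62]
contact_force: [-9.0, -2.2, 1.3]
opening: 0.575
```

>>> jog_arm:
  deltas:
    - {"gripper": 1, "translation": [0.01, 0.0005, 0], "dr": [0, 0, 0]}
    - {"gripper": 1, "translation": [0, 0, 0], "dr": [0, 0, 0]}

```text
clock: 13.97
eef_pos: [544.1, -231.1, 70.1]
tcp_rot: [-3.138, -0.001, 1.62]
contact_force: [-8.8, -2.0, 2.2]
opening: 0.579
```

>>> jog_arm:
  deltas:
    - {"gripper": 1, "translation": [0.01, 0.0005, 0], "dr": [0, 0, 0]}
    - {"gripper": 1, "translation": [0, 0, 0], "dr": [0, 0, 0]}

```text
clock: 14.13
eef_pos: [544.3, -231.1, 70.0]
tcp_rot: [-3.136, -0.001, 1.62]
contact_force: [-12.5, -2.5, 4.8]
opening: 0.576
```

The position stalls at 544.3, so the pack is on the end stop. I'll test the latch by easing back.

>>> jog_arm:
  deltas:
    - {"gripper": 1, "translation": [0.005, 0, 0], "dr": [0, 0, 0]}
    - {"gripper": 1, "translation": [0, 0, 0], "dr": [0, 0, 0]}
    - {"gripper": 1, "translation": [-0.02, -0.001, 0], "dr": [0, 0, 0]}
    - {"gripper": 1, "translation": [-0.015, -0.0005, 0], "dr": [0, 0, 0]}
    - {"gripper": 1, "translation": [0, 0, 0], "dr": [0, 0, 0]}

```text
clock: 14.55
eef_pos: [542.5, -231.2, 70.1]
tcp_rot: [-3.139, -0.001, 1.62]
contact_force: [-7.1, -1.9, -0.6]
opening: 0.58
```

>>> jog_arm:
  deltas:
    - {"gripper": 1, "translation": [-0.015, -0.0005, 0], "dr": [0, 0, 0]}
    - {"gripper": 1, "translation": [0, 0, 0], "dr": [0, 0, 0]}

```text
clock: 14.72
eef_pos: [542.0, -231.3, 70.2]
tcp_rot: [-3.141, -0.0, 1.62]
contact_force: [-3.4, -1.1, -4.7]
opening: 0.579
```

>>> jog_arm:
  deltas:
    - {"gripper": 1, "translation": [-0.015, -0.0005, 0], "dr": [0, 0, 0]}
    - {"gripper": 1, "translation": [0, 0, 0], "dr": [0, 0, 0]}

```text
clock: 14.88
eef_pos: [541.7, -231.3, 70.4]
tcp_rot: [3.14, 0.0, 1.62]
contact_force: [2.3, 1.0, -10.7]
opening: 0.574
```

The tooth holds: the position stuck at 541.7 and the force reversed to +2.3 N. I'll relax, release and lift away.

>>> jog_arm:
  deltas:
    - {"gripper": 1, "translation": [0.01, 0.0005, -0.01], "dr": [0, 0, 0]}
    - {"gripper": 1, "translation": [0, 0, 0], "dr": [0, 0, 0]}
    - {"gripper": -1, "translation": [0, 0, 0], "dr": [0, 0, 0]}
    - {"gripper": -1, "translation": [0, 0, 0], "dr": [0, 0, 0]}
    - {"gripper": -1, "translation": [0, 0, 0], "dr": [0, 0, 0]}
    - {"gripper": -1, "translation": [0, 0, 0], "dr": [0, 0, 0]}
    - {"gripper": -1, "translation": [0, 0, 0], "dr": [0, 0, 0]}

```text
clock: 15.47
eef_pos: [542.4, -231.5, 70.0]
tcp_rot: [3.141, 0.0, 1.62]
contact_force: [0.0, -0.1, -0.3]
opening: 0.999
```

>>> jog_arm:
  deltas:
    - {"gripper": -1, "translation": [0, 0, 0.1], "dr": [0, 0, 0]}
    - {"gripper": -1, "translation": [0, 0, 0.2], "dr": [0, 0, 0]}
    - {"gripper": -1, "translation": [0, 0, 0.3], "dr": [0, 0, 0]}
    - {"gripper": -1, "translation": [0, 0, 0.3], "dr": [0, 0, 0]}
    - {"gripper": -1, "translation": [-0.2, 0, 0.2], "dr": [0, 0, 0]}
    - {"gripper": -1, "translation": [-0.3, 0.1, 0.1], "dr": [0, 0, 0]}
    - {"gripper": -1, "translation": [-0.3, 0.2, 0], "dr": [0, 0, 0]}
    - {"gripper": -1, "translation": [-0.2, 0.3, 0], "dr": [0, 0, 0]}
    - {"gripper": -1, "translation": [-0.1, 0.3, 0], "dr": [0, 0, 0]}
    - {"gripper": -1, "translation": [0, 0.3, 0], "dr": [0, 0, 0]}
    - {"gripper": -1, "translation": [0, 0.2, 0], "dr": [0, 0, 0]}
    - {"gripper": -1, "translation": [0, 0, 0], "dr": [0, 0, 0]}

```text
clock: 16.47
eef_pos: [431.6, -88.7, 190.6]
tcp_rot: [3.141, -0.001, 1.622]
contact_force: [0.3, -1.2, 0.0]
opening: 1.0
```

```bash
python3 - <<'E'
from h import *
import cv2
s=r.sense();print(s["clock"],s["eef_pos"],s["contact_force"])
i=r.grab_frame("side");t=r.grab_frame("top");cv2.imwrite("pics/top5.png",t)
a=cv2.resize(i[230:384,190:370],(468,400),interpolation=cv2.INTER_CUBIC);b=cv2.resize(t[170:280,335:420],(309,400),interpolation=cv2.INTER_CUBIC)
cv2.imwrite("pics/s5.png",np.hstack([a,b]))
E
```

```text
16.4667 [431.57445963 -88.71670645 190.63105876] [ 0.31887254 -1.19301032  0.00929076]
```

View pics/s5.png

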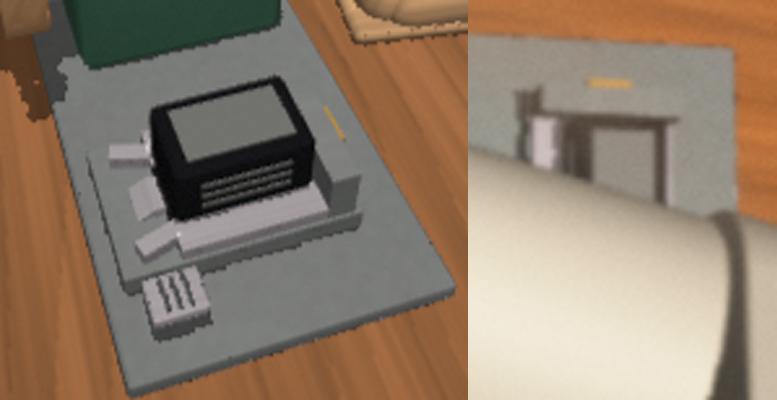

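The pack is home against the stop, the tooth stands up behind its tail (crop (148,198)) and the pad is raised. The robot is clear, so I'm handing in.

```bash
python3 -c "
from rig import r
print(r.sign_off())"
```

```text
the job is handed in; nothing more can be done
None
```

The pack is off the charger and latched home in the finisher's bay, and the job is handed in at 16.5 s on the robot's clock.

- **Charger:** I pressed the catch with the shut fingertips, reading about 3 N. The pack sprang out about 15 mm, and I drew it straight out.
- **Bay:** Pushing it in read 7 to 9 N over most of the plunger's travel. There was a brief 14 N as the plunger engaged, and 12.5 N where the pack met the end stop.
- **Latch check:** Easing back, the pack stopped moving about 2.6 mm off the end stop (2 mm was expected). The force reversed to +2.3 N, so the tooth is holding it.
- **Last picture:** It shows the pack seated, the tooth standing up behind its tail and the catch pad raised. The arm is clear, with about zero contact force.

I did not read the finisher's catch position directly, and I took no last picture of the other things on the bench, though the arm stayed clear of them. From above, the arm hid the tail of the pack, so the latch evidence is the side view and the pull-back test. No check failed or disagreed.

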